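# Make up a gift tray on the shop counter

### The arm

A 7-joint arm with a two-finger parallel gripper is mounted at the origin on the work surface. World frame = base frame: x ahead of the robot, y to its left, z up, the work surface at z = 0. Lengths are in m, angles in rad, forces in N, time in s.
With the tool pointing down it reaches from about 0.4 to 0.85 m from the base axis. Payload 10.4 kg.
Tool frame: the origin (TCP) lies at the very end of the fingers, on their centre line; the grasp point (between the pads) lies 19 mm behind it; z points along the fingers, y is the line along which they close (so a half turn about z gives the same grasp; the last joint's range is limited). The gripper opens to 85 mm and grips with 20 to 120 N. Pads are 22 mm wide; open, the fingers measure 114 mm over their backs; the gripper's body (76 mm by 85 mm) begins 54 mm behind the grasp point. The pads swing forward as they close: fully open they stand 13 mm farther back than shut.
Start: joints at [1.261, 0.332, -0.065, 1.46, 0.022, 1.35, -0.088], TCP at [0.177, -0.599, 0.231] pointing down, gripper open.
Joint ranges: [-2.6, 2.6], [-0.5, 2.12], [-1.47, 1.34], [0.16, 2.42], [-1.27, 4.41], [0.06, 2.06], [-2.6, 2.6]. Speed limits (rad/s): [2.22, 2.22, 2.79, 2.79, 3.14, 3.14, 3.14].

### API

Orientations are given as a unit quaternion [x, y, z, w].
In Python, from workcell import * gives the robot as it stands.
- The arm moves only by the tool step_arm, never from a script. Its argument "commands" is one flat list of numbers, 7 for each row, row after row: the finger opening in mm, from 0 to 85.4, then the shift along the world's x, y, z as a fraction of full scale, then the turn, a rotation vector about the world's x, y, z as a fraction of full scale. A call has exactly 10 rows; each row is the pose to reach, as a shift and turn from the pose commanded when the call began, turning the shorter way round; what a row does not reach only later rows make up. Full scale, the value 1, is 0.6 m for a shift and pi rad for a turn. A row lasts 1/8 s, in which the tool goes at most 62.5 mm and 10.7 degrees, less where a joint would pass 70% of its speed; a pose out of reach is approached as far as the arm can. A call with a number of a shift or a turn outside -1 to 1 is refused whole. A call with a gripper value outside its range is refused whole. The fingers move at their own pace and stop on an object; "squeeze" is the grip in N (left out, the last holds). Time passes only in rows, so rows that repeat a pose let the fingers close, or fill a call up. It gives the time, the measured TCP pose, the force, the opening and the grip force at its end, in the units of the state.
- get_obs(): the state, without advancing time (a new reading comes with each control period).
- camera(name): name is "scene" or "side" or "wrist"; returns the picture (480x640x3 uint8, red, green, blue); there is no depth.
- camera_params(name): a dict with "mtx" (3x3 intrinsics, pixels), "extrinsics" (4x4, takes a point from world to camera coordinates); the wrist camera has in their place "tool_from_camera" (4x4, takes a point from camera to tool coordinates, whose origin is the TCP and whose axes are the flange's). Camera axes: x right, y down, z forward; pixel columns grow to the right and rows downward; lengths in m; the calibration is good to about 2 mm. A picture is of the moment at which its call begins: read the wrist's pose just before it. camera_params takes no time and is no camera call.
- hand_in(): hands the job in; it is judged then, once.
The state is a dict: "clock": time; "joint_pos": joint angles; "joint_velocities": joint speeds; "tau": joint torques, N m; "position": TCP position; "ee_rot": TCP orientation; "ft_force": force on the tool from outside, world axes, zero at the start; "torque": the same for the moment, N m; "grip_width": opening from 0.0 (shut) to 1.0 (fully open); "grasp_force": force on a finger pad.
Only numpy, scipy, OpenCV 4.12 (cv2) and the standard library are available. Lean on these libraries where they do the work, as an engineer would, in place of code of your own. Each camera call takes 0.05 s, during which the arm holds its last target. There are 200 camera calls.

### The job

Make up the gift tray: put the small flat tin, the slim spice tin, the square glass jar and the oblong tea carton each into the cut-out of its own shape and size (flat tin in the large round one, slim tin in the small round one), sitting down in it on the tray's floor, upright; set them down, do not drop them. Leave the look-alikes, the round jar and the wide tin, where they stand.

Things in the scene. Friction and masses are not known exactly. Their poses are not given: they have to be found in the camera images.
- flat_tin_mid (a point): The small flat round tin: bare steel ends, paper band, 60 mm diameter, 42 mm high, about 150 g, standing loose on the counter. Point: on its axis, half-way up; z is up. It belongs in the large round cut-out.
- slim_tin_mid (a point): The slim spice tin: steel with a paper band and a small cap, 40 mm diameter, 78 mm high plus a 4 mm cap, about 120 g, standing loose on the counter. Point: on its axis, half-way up; z is up. It belongs in the small round cut-out.
- square_jar_mid (a point): The square amber glass jar with a round steel lid: body 48 x 48 mm and 58 mm high, then a 38 mm neck 4 mm high and a lid of 44 mm diameter, 14 mm high, 76 mm high in all, about 220 g, standing loose on the counter. Point: on its axis, half-way up (38 mm above its underside); z up, x and y square to its flat sides. It belongs in the square cut-out.
- tea_carton_mid (a point): The oblong tea carton: a plain closed card box with a paper band, 78 mm along x, 44 mm along y, 40 mm high, about 100 g, lying loose on the counter. Point: its centre; z up. It belongs in the oblong cut-out, either way round.
- round_jar_mid (a point): Look-alike, to be left: the round amber glass jar with the same steel lid as the square one, body 54 mm diameter, 76 mm high in all. Point: on its axis, 38 mm above its underside.
- wide_tin_mid (a point): Look-alike, to be left: the wide round tin, made like the small flat tin and as high (42 mm) but 86 mm in diameter. Point: on its axis, half-way up.
- insert_large_round: Plain brown card insert board, 104 mm square, 8 mm thick, fixed in the gift tray, with a round cut-out of 78 mm diameter cut right through to the tray's floor. Origin: centre of the cut-out on that floor, 6 mm above the counter; z up, x and y along the board's sides. The four boards lie two by two in any arrangement, 105 mm between centres.
- insert_small_round: Plain brown card insert board, 104 mm square, 8 mm thick, fixed in the gift tray, with a round cut-out of 58 mm diameter cut right through to the tray's floor. Origin: centre of the cut-out on that floor, 6 mm above the counter; z up, x and y along the board's sides. The tray: fixed, wood, 226 mm square, turned as the boards are; rim 7 mm wide, 16 mm high.
- insert_square: Plain brown card insert board, 104 mm square, 8 mm thick, fixed in the gift tray, with a square cut-out of 66 x 66 mm, sides along x and y, cut right through to the tray's floor. Origin: centre of the cut-out on that floor, 6 mm above the counter; z up, x and y along the board's sides. The board's top is 14 mm above the counter.
- insert_oblong: Plain brown card insert board, 104 mm square, 8 mm thick, fixed in the gift tray, with an oblong cut-out, 96 mm along x and 62 mm along y, cut right through to the tray's floor. Origin: centre of the cut-out on that floor, 6 mm above the counter; z up, x and y along the board's sides. The board's top is 14 mm above the counter.
Not all that is in view belongs to the job. What is shaped like the part that bears tea_carton_mid but blue is not meant. What is shaped like the part that bears square_jar_mid but blue is not meant.

How it is judged:
By the outcome, as a careful person would: the job done as asked, in the order asked, and still so for the second after the job is handed in, with the robot touching nothing.
It also fails if it takes over 115 s, if anything falls off the work surface, if the arm or the gripper's body presses on something with over 40 N, if the wrist force passes 120 N, or if a joint passes its speed limit or range.

## Working session

There is one attempt and no reset: what is moved stays moved. The work goes in short steps, Python scripts to look and compute and a tool call to move; the robot and the scene stay as the last step left them, time stands still between calls to the robot, and variables do not carry over. Pictures are saved under pics/ and viewed, at most 14 in all, crops included, and the job is handed in when it is done.

Besides the shell and the picture viewer there is one more tool, called after "Call:" by a JSON object that holds its "op" and its "data", one argument or row to a line. step_arm: Moves the arm, as the interface text tells. Its arguments: {"type":"object","properties":{"commands":{"type":"array","items":{"type":"number"}},"squeeze":{"type":"number"}},"required":["commands"]}

```bash
mkdir -p pics; ls; python3 - <<'E'
from workcell import *
import cv2,numpy as np
np.set_printoptions(precision=4,suppress=True)
o=get_obs()
print(o)
for n in ("scene","side"):
    cv2.imwrite(f"pics/{n}0.png",camera(n)[:,:,::-1])
    p=camera_params(n);print(n,p)
print(camera_params("wrist"))
E
```

```text
pics
{'clock': 0.0, 'joint_pos': array([ 1.2614,  0.3329, -0.0647,  1.4609,  0.0216,  1.3499, -0.0885]), 'joint_velocities': array([ 0.0001,  0.001 , -0.0009,  0.0011, -0.0014,  0.0004, -0.0012]), 'tau': array([ -0.0007, -62.5455,   0.0491, -39.1608,   0.0162,   0.01  ,
        -0.    ]), 'position': array([ 0.1767, -0.5991,  0.2305]), 'ee_rot': array([ 0.9897,  0.1429, -0.0001, -0.0007]), 'ft_force': array([-0.1265,  0.236 ,  0.8538]), 'torque': array([ 0.032 , -0.0182,  0.055 ]), 'grasp_force': 0.0, 'grip_width': 0.9984426447055691}
scene {'mtx': array([[482.0585,   0.    , 321.0726],
       [  0.    , 482.0585, 246.257 ],
       [  0.    ,   0.    ,   1.    ]]), 'extrinsics': array([[-0.639 ,  0.7691,  0.0092,  0.3305],
       [ 0.6252,  0.5263, -0.5762, -0.2742],
       [-0.448 , -0.3625, -0.8172,  1.2963],
       [ 0.    ,  0.    ,  0.    ,  1.    ]])}
side {'mtx': array([[465.5718,   0.    , 326.1907],
       [  0.    , 465.5718, 241.542 ],
       [  0.    ,   0.    ,   1.    ]]), 'extrinsics': array([[-0.7605, -0.6492,  0.0125,  0.3991],
       [-0.4675,  0.534 , -0.7045,  0.2876],
       [ 0.4507, -0.5416, -0.7096,  0.914 ],
       [ 0.    ,  0.    ,  0.    ,  1.    ]])}
{'mtx': array([[413.5784,   0.    , 311.4081],
       [  0.    , 413.5784, 227.4364],
       [  0.    ,   0.    ,   1.    ]]), 'tool_from_camera': array([[ 0.0008, -0.9646, -0.2638,  0.0663],
       [ 1.    ,  0.0006,  0.0009,  0.0001],
       [-0.0007, -0.2638,  0.9646, -0.1422],
       [ 0.    ,  0.    ,  0.    ,  1.    ]])}
```

View pics/scene0.png

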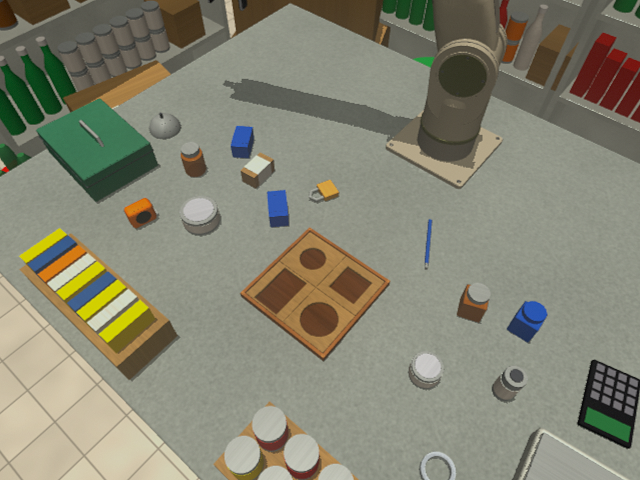

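View pics/side0.png

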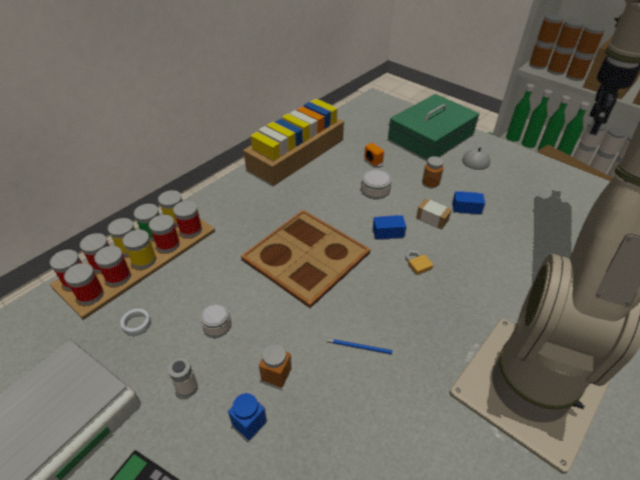

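The candidates, by scene pixels:

| Item | Scene pixels | Reason |
|---|---|---|
| Tea carton | (257,170) | brown with a white band; the blue boxes at (242,141) and (278,208) are decoys |
| Square jar | (474,302) | amber and square; blue at (528,320) is a decoy, round amber at (193,158) is the look-alike |
| Flat tin | (427,370) | small diameter; the larger one at (199,216) is the wide tin |
| Slim tin | (510,383) | tall and narrow |

The cut-outs are large round (319,319), small round (313,258), square (350,285) and oblong (281,289).

```bash
cat > h.py <<'E'
import cv2,numpy as np
from scipy.spatial.transform import Rotation as R
np.set_printoptions(precision=4,suppress=True)
from workcell import *
def cam(n,obs=None):
    p=camera_params(n)
    if n!="wrist": return p["mtx"],np.linalg.inv(p["extrinsics"])
    T=np.eye(4);T[:3,:3]=R.from_quat(obs["ee_rot"]).as_matrix();T[:3,3]=obs["position"]
    return p["mtx"],T@p["tool_from_camera"]
def ray(K,C,uv,z):
    "pixels -> points on plane z"
    uv=np.atleast_2d(np.asarray(uv,float))
    d=np.c_[uv,np.ones(len(uv))]@np.linalg.inv(K).T@C[:3,:3].T
    return C[:3,3]+d*((z-C[2,3])/d[:,2])[:,None]
def proj(K,C,P):
    P=np.atleast_2d(P); q=(P-C[:3,3])@C[:3,:3]@K.T
    return q[:,:2]/q[:,2:]
E
python3 - <<'E'
from h import *
px={"scene":dict(flat=((428,364),.042),slim=((516,374),.082),sq=((478,292),.076),carton=((257,163),.04),rj=((191,150),.076),wide=((199,208),.042)),
"side":dict(flat=((216,314),.042),slim=((180,367),.082),sq=((275,354),.076),carton=((435,208),.04),rj=((434,162),.076),wide=((377,178),.042))}
cor={}
for n in px:
    K,C=cam(n)
    for k,(uv,z) in px[n].items(): print(n,k,ray(K,C,uv,z)[0])
    im=cv2.imread(f"pics/{n}0.png");hsv=cv2.cvtColor(im,cv2.COLOR_BGR2HSV)
    m=cv2.inRange(hsv,(3,70,40),(20,255,255))
    roi=np.zeros_like(m);c=(315,293) if n=="scene" else (306,256);cv2.circle(roi,c,80,255,-1);m&=roi
    cs,_=cv2.findContours(m,cv2.RETR_EXTERNAL,cv2.CHAIN_APPROX_NONE)
    h=cv2.convexHull(max(cs,key=cv2.contourArea))
    a=cv2.approxPolyN(h,4).reshape(-1,2) if hasattr(cv2,"approxPolyN") else cv2.approxPolyDP(h,8,True).reshape(-1,2)
    P=ray(K,C,a,.014)
    print(n,a.tolist(),P[:,:2].tolist());print(" c",P.mean(0),"sides",np.linalg.norm(P-np.roll(P,1,0),axis=1),"dirs",np.degrees(np.arctan2(*(P-np.roll(P,1,0))[:,1::-1].T)))
    for k,uv in (("LR",(319,319)),("SR",(313,258)),("SQ",(350,285)),("OB",(281,289))) if n=="scene" else (("LR",(276,254)),("SR",(336,251)),("SQ",(307,276)),("OB",(305,233))):
        print(k,ray(K,C,uv,.01)[0])
E
```

```text
scene flat [0.5718 0.3033 0.042 ]
scene slim [0.5065 0.4344 0.082 ]
scene sq [0.3986 0.3012 0.076 ]
scene carton [ 0.4009 -0.3033  0.04  ]
scene rj [ 0.496  -0.4279  0.076 ]
scene wide [ 0.5917 -0.3029  0.042 ]
scene [[391, 281], [323, 361], [238, 294], [309, 227]] [[0.45213511163626297, 0.1403580947486148], [0.6837326574392598, 0.1430763976043384], [0.6847097062412655, -0.08715370984160997], [0.4546403177907623, -0.08833165832789097]]
 c [0.5688 0.027  0.014 ] sides [0.2287 0.2316 0.2302 0.2301] dirs [  90.6276    0.6725  -89.7569 -179.7066]
LR [0.6186 0.0787 0.01  ]
SR [ 0.5124 -0.0273  0.01  ]
SQ [0.5144 0.0779 0.01  ]
OB [ 0.6164 -0.0281  0.01  ]
side flat [0.5717 0.3024 0.042 ]
side slim [0.5027 0.4366 0.082 ]
side sq [0.3943 0.3023 0.076 ]
side carton [ 0.4029 -0.2989  0.04  ]
side rj [ 0.4916 -0.4282  0.076 ]
side wide [ 0.5929 -0.2998  0.042 ]
side [[372, 250], [310, 307], [238, 257], [303, 209]] [[0.4499207643017633, -0.08693091948300335], [0.4491545970906202, 0.14394036240381397], [0.6814731704162845, 0.1468905841401733], [0.6822385810635534, -0.08758638125218565]]
 c [0.5657 0.0291 0.014 ] sides [0.2323 0.2309 0.2323 0.2345] dirs [179.8383  90.1901   0.7276 -89.813 ]
LR [0.622  0.0766 0.01  ]
SR [ 0.5173 -0.0285  0.01  ]
SQ [0.5168 0.0791 0.01  ]
OB [ 0.6183 -0.0253  0.01  ]
```

Call:
{"op": "step_arm", "data": {
  "commands": [85,0.65,0.97,0.03,0,0,0.409,85,0.65,0.97,0.03,0,0,0.409,85,0.65,0.97,0.03,0,0,0.409,85,0.65,0.97,0.03,0,0,0.409,85,0.65,0.97,0.03,0,0,0.409,85,0.65,0.97,0.03,0,0,0.409,85,0.65,0.97,0.03,0,0,0.409,85,0.65,0.97,0.03,0,0,0.409,85,0.65,0.97,0.03,0,0,0.409,85,0.65,0.97,0.03,0,0,0.409],
  "squeeze": 30
}}

```text
clock: 1.35
position: [0.5253, -0.0788, 0.2474]
ee_rot: [0.707, 0.707, -0.0, 0.0]
ft_force: [0.7, -0.8, -0.5]
grip_width: 0.994
grasp_force: 0.0
```

```bash
python3 - <<'E'
from h import *
o=get_obs();im=camera("wrist")[:,:,::-1].copy();o2=get_obs()
print(o["position"],o2["position"],o["joint_velocities"].round(2))
cv2.imwrite("pics/w1.png",im)
E
```

```text
[ 0.5253 -0.0788  0.2474] [ 0.5283 -0.07    0.2477] [-0.71  0.52 -0.38 -0.49  0.36  0.11 -1.13]
```

View pics/w1.png

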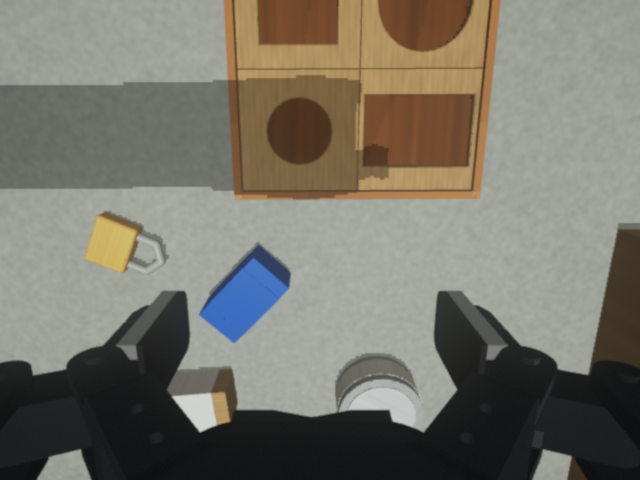

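The wrist view shows the oblong cut-out at (418,130), long along world x, the small round one at (299,130), the square at (298,20) and the large round at (425,10). The tray is square to the world. Next I go above the flat tin.

Call:
{"op": "step_arm", "data": {
  "commands": [85,0.07,0.6,-0.13,0,0,0,85,0.07,0.6,-0.13,0,0,0,85,0.07,0.6,-0.13,0,0,0,85,0.07,0.6,-0.13,0,0,0,85,0.07,0.6,-0.13,0,0,0,85,0.07,0.6,-0.13,0,0,0,85,0.07,0.6,-0.13,0,0,0,85,0.07,0.6,-0.13,0,0,0,85,0.07,0.6,-0.13,0,0,0,85,0.07,0.6,-0.13,0,0,0]
}}

```text
clock: 2.65
position: [0.5672, 0.2781, 0.1698]
ee_rot: [0.708, 0.707, 0.0, 0.0]
ft_force: [0.4, 0.3, 0.7]
grip_width: 0.994
grasp_force: 0.0
```

```bash
python3 - <<'E'
from h import *
o=get_obs();im=camera("wrist")[:,:,::-1].copy()
print(o["position"],R.from_quat(o["ee_rot"]).as_rotvec(),o["joint_pos"],o["joint_velocities"].round(2))
cv2.imwrite("pics/w2.png",im)
K,C=cam("wrist",o)
print("pred px flat top",proj(K,C,[[.5718,.303,.042],[.505,.4355,.082]]))
print("tray corner pred",proj(K,C,[[.68,.14,.016]]))
E
```

```text
[0.5672 0.2781 0.1698] [2.2221 2.2195 0.0004] [ 0.0491  0.4996 -0.7828  1.4899  0.3593  1.2996 -0.7701] [-0.01  0.   -0.   -0.    0.   -0.   -0.  ]
pred px flat top [[318.5124 179.663 ]
 [181.3188 -83.3213]]
tray corner pred [[448.8784 372.1886]]
```

View pics/w2.png

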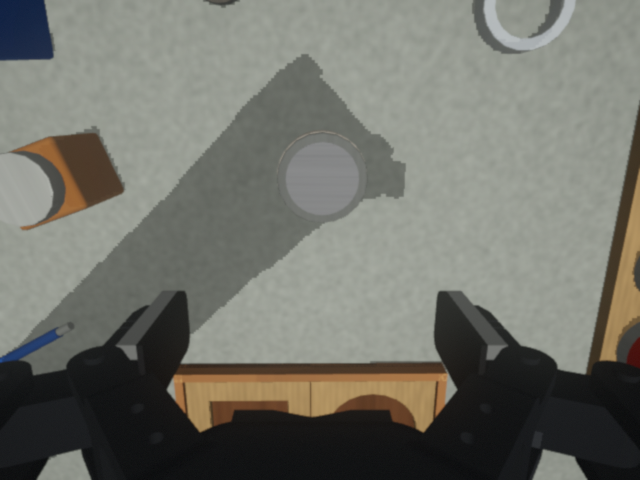

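The flat tin's top is at (322,178), against a predicted (318,180). So the tin is at about (0.574, 0.304), on the given height and size. I'll grasp it.

Call:
{"op": "step_arm", "data": {
  "commands": [85,0.0117,0.0433,0,0,0,0,85,0.0117,0.0433,-0.08,0,0,0,85,0.0117,0.0433,-0.16,0,0,0,85,0.0117,0.0433,-0.22,0,0,0,85,0.0117,0.0433,-0.268,0,0,0,85,0.0117,0.0433,-0.268,0,0,0,40,0.0117,0.0433,-0.268,0,0,0,40,0.0117,0.0433,-0.268,0,0,0,40,0.0117,0.0433,-0.268,0,0,0,40,0.0117,0.0433,-0.268,0,0,0]
}}

```text
clock: 3.95
position: [0.5747, 0.3061, 0.0107]
ee_rot: [0.707, 0.707, 0.001, 0.001]
ft_force: [-1.5, -1.4, 6.9]
grip_width: 0.694
grasp_force: 32.8
```

```bash
python3 - <<'E'
from h import *
# tray edge from w2 (pose then)
o=dict(position=np.array([.5672,.2781,.1698]),ee_rot=R.from_rotvec([2.2221,2.2195,.0004]).as_quat())
K,C=cam("wrist",o)
im=cv2.imread("pics/w2.png")
print("flat top",ray(K,C,[(322,178)],.042),"rim corners",ray(K,C,[(175,375),(447,373)],.016), "jar sides")
hsv=cv2.cvtColor(im,cv2.COLOR_BGR2HSV)
m=cv2.inRange(hsv,(3,100,40),(20,255,255));m[:300]=0
for c in (200,250,350,400):
    r=np.where(m[:,c])[0][:3];print(c,r,ray(K,C,[(c,r[0])],.016))
for r in (385,395):
    c=np.where(m[r])[0];print(r,c.min(),c.max(),ray(K,C,[(c.min(),r),(c.max(),r)],.016))
E
```

```text
flat top [[0.574  0.3041 0.042 ]] rim corners [[0.4549 0.1376 0.016 ]
 [0.6785 0.1392 0.016 ]] jar sides
200 [365 366 367] [[0.4761 0.1469 0.016 ]]
250 [367 368 369] [[0.5168 0.145  0.016 ]]
350 [365 366 367] [[0.5986 0.1468 0.016 ]]
400 [364 365 366] [[0.6394 0.1477 0.016 ]]
385 175 445 [[0.454  0.128  0.016 ]
 [0.6778 0.1278 0.016 ]]
395 176 444 [[0.454  0.1184 0.016 ]
 [0.6778 0.1181 0.016 ]]
```

Call:
{"op": "step_arm", "data": {
  "commands": [40,0,0,0.06,0,0,0,40,0,0,0.14,0,0,0,40,0.02,-0.1,0.15,0,0,0,40,0.04,-0.19,0.15,0,0,0,40,0.06,-0.28,0.15,0,0,0,40,0.07,-0.34,0.15,0,0,0,40,0.075,-0.375,0.15,0,0,0,40,0.075,-0.375,0.15,0,0,0,40,0.075,-0.375,0.12,0,0,0,40,0.075,-0.375,0.12,0,0,0]
}}

```text
clock: 5.2
position: [0.617, 0.0822, 0.0785]
ee_rot: [0.706, 0.708, -0.001, -0.001]
ft_force: [-1.5, -0.1, -2.2]
grip_width: 0.695
grasp_force: 33.2
```

```bash
python3 - <<'E'
from h import *
o=get_obs();im=camera("wrist")[:,:,::-1].copy()
print(o["position"],o["grip_width"],o["ft_force"],o["joint_velocities"].round(2))
cv2.imwrite("pics/w3.png",im)
K,C=cam("wrist",o)
for n,p in dict(LR=(.619,.079,.014),SQ=(.514,.079,.014),tr=(.6795,.1395,.016),tl=(.4535,.1395,.016)).items(): print(n,proj(K,C,p))
E
```

```text
[0.617  0.0822 0.0785] 0.6949268083258775 [-1.5169 -0.1326 -2.1531] [ 0.   -0.02 -0.   -0.03 -0.01  0.02  0.01]
LR [[315.9826 251.4256]]
SQ [[116.7278 250.3929]]
tr [[442.202 134.499]]
tl [[-25.0554 132.3111]]
```

View pics/w3.png

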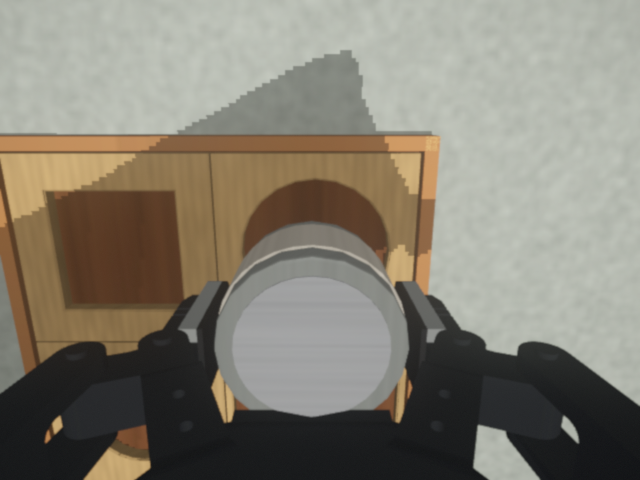

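The cut-out's rim is centred at x≈315 and the tin sits centred over it, with the corner at (439,135) as predicted. Now I lower it.

Call:
{"op": "step_arm", "data": {
  "commands": [40,0.002,0,-0.04,0,0,0,40,0.002,0,-0.07,0,0,0,40,0.002,0,-0.085,0,0,0,40,0.002,0,-0.092,0,0,0,40,0.002,0,-0.096,0,0,0,40,0.002,0,-0.098,0,0,0,40,0.002,0,-0.1,0,0,0,40,0.002,0,-0.1,0,0,0,40,0.002,0,-0.1,0,0,0,40,0.002,0,-0.1,0,0,0]
}}

```text
clock: 6.5
position: [0.6199, 0.0805, 0.0207]
ee_rot: [0.707, 0.707, 0.0, 0.0]
ft_force: [0.4, 0.4, -2.2]
grip_width: 0.694
grasp_force: 33.2
```

Call:
{"op": "step_arm", "data": {
  "commands": [40,0,0,-0.002,0,0,0,40,0,0,-0.004,0,0,0,40,0,0,-0.006,0,0,0,40,0,0,-0.006,0,0,0,40,0,0,-0.007,0,0,0,40,0,0,-0.007,0,0,0,40,0,0,-0.007,0,0,0,40,0,0,-0.007,0,0,0,40,0,0,-0.007,0,0,0,40,0,0,-0.007,0,0,0]
}}

```text
clock: 7.75
position: [0.6199, 0.0805, 0.0167]
ee_rot: [0.707, 0.707, 0.0, 0.0]
ft_force: [-3.5, -0.0, 5.3]
grip_width: 0.69
grasp_force: 33.7
```

Call:
{"op": "step_arm", "data": {
  "commands": [74,0,0,0,0,0,0,74,0,0,0,0,0,0,74,0,0,0.02,0,0,0,74,0,0,0.1,0,0,0,74,0,0,0.19,0,0,0,74,-0.03,0.08,0.28,0,0,0,85,-0.06,0.17,0.29,0,0,0,85,-0.1,0.26,0.29,0,0,0,85,-0.13,0.35,0.29,0,0,0,85,-0.16,0.44,0.29,0,0,0]
}}

```text
clock: 9.0
position: [0.5232, 0.3462, 0.1916]
ee_rot: [0.707, 0.707, 0.001, 0.0]
ft_force: [0.5, -0.1, 1.3]
grip_width: 0.997
grasp_force: 0.0
```

Call:
{"op": "step_arm", "data": {
  "commands": [85,-0.03,0.1,0,0,0,0,85,-0.03,0.12,0,0,0,0,85,-0.03,0.12,0,0,0,0,85,-0.03,0.12,0,0,0,0,85,-0.03,0.12,0,0,0,0,85,-0.03,0.12,0,0,0,0,85,-0.03,0.12,0,0,0,0,85,-0.03,0.12,0,0,0,0,85,-0.03,0.12,0,0,0,0,85,-0.03,0.12,0,0,0,0]
}}

```text
clock: 10.25
position: [0.5058, 0.4166, 0.1904]
ee_rot: [0.707, 0.707, 0.0, 0.0]
ft_force: [-0.2, -1.3, 0.3]
grip_width: 0.996
grasp_force: 0.0
```

```bash
python3 - <<'E'
from h import *
o=get_obs();im=camera("wrist")[:,:,::-1].copy()
print(o["position"],o["joint_pos"],o["joint_velocities"].round(2))
cv2.imwrite("pics/w4.png",im)
K,C=cam("wrist",o)
print(proj(K,C,[[.505,.4355,.078],[.3965,.302,.076]]))
E
```

```text
[0.5058 0.4166 0.1904] [-0.1848  0.5512 -0.8255  1.3939  0.4037  1.3697 -1.0144] [-0.  0. -0. -0.  0.  0.  0.]
[[310.5025 193.059 ]
 [158.2856 376.7456]]
```

View pics/w4.png

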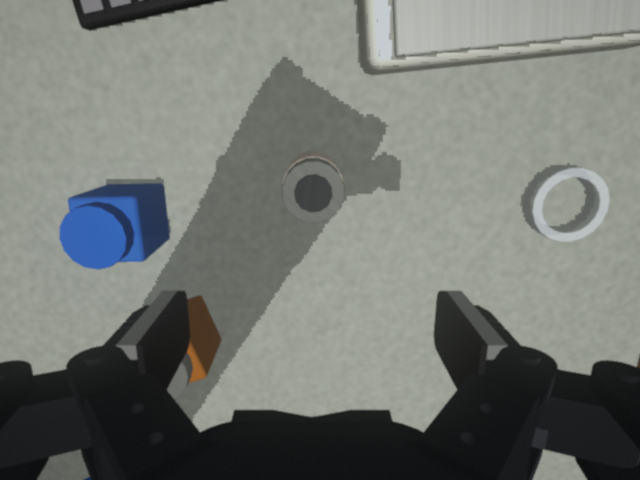

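The slim tin's top is at (314,192), so it stands at about (0.507, 0.437).

Call:
{"op": "step_arm", "data": {
  "commands": [85,0.002,0.034,0,0,0,0,85,0.002,0.034,-0.08,0,0,0,85,0.002,0.034,-0.16,0,0,0,85,0.002,0.034,-0.22,0,0,0,85,0.002,0.034,-0.267,0,0,0,85,0.002,0.034,-0.267,0,0,0,20,0.002,0.034,-0.267,0,0,0,20,0.002,0.034,-0.267,0,0,0,20,0.002,0.034,-0.267,0,0,0,20,0.002,0.034,-0.267,0,0,0]
}}

```text
clock: 11.55
position: [0.5075, 0.4375, 0.0316]
ee_rot: [0.707, 0.707, 0.001, 0.0]
ft_force: [-0.9, 0.5, 6.0]
grip_width: 0.462
grasp_force: 30.0
```

Call:
{"op": "step_arm", "data": {
  "commands": [20,0,0,0.06,0,0,0,20,0,0,0.13,0,0,0,20,0,-0.06,0.13,0,0,0,20,0.005,-0.15,0.13,0,0,0,20,0.01,-0.24,0.13,0,0,0,20,0.01,-0.33,0.13,0,0,0,20,0.012,-0.42,0.13,0,0,0,20,0.012,-0.51,0.13,0,0,0,20,0.012,-0.6,0.13,0,0,0,20,0.012,-0.67,0.13,0,0,0]
}}

```text
clock: 12.8
position: [0.514, 0.0323, 0.1084]
ee_rot: [0.707, 0.707, -0.0, 0.0]
ft_force: [0.2, 0.4, -1.1]
grip_width: 0.46
grasp_force: 30.8
```

Call:
{"op": "step_arm", "data": {
  "commands": [20,0,-0.06,0,0,0,0,20,0,-0.09,0,0,0,0,20,0,-0.102,0,0,0,0,20,0,-0.102,0,0,0,0,20,0,-0.102,-0.04,0,0,0,20,0,-0.102,-0.07,0,0,0,20,0,-0.102,-0.07,0,0,0,20,0,-0.102,-0.07,0,0,0,20,0,-0.102,-0.07,0,0,0,20,0,-0.102,-0.07,0,0,0]
}}

```text
clock: 14.05
position: [0.5146, -0.0263, 0.0667]
ee_rot: [0.707, 0.707, 0.0, 0.0]
ft_force: [0.3, -0.2, -1.4]
grip_width: 0.461
grasp_force: 30.8
```

```bash
python3 - <<'E'
from h import *
o=get_obs();im=camera("wrist")[:,:,::-1].copy()
print(o["position"],o["grip_width"],o["joint_pos"],o["joint_velocities"].round(2))
cv2.imwrite("pics/w5.png",im)
K,C=cam("wrist",o)
print(proj(K,C,[[.514,-.026,.014],[.514,.079,.014],[.619,.079,.048]]))
E
```

```text
[ 0.5146 -0.0263  0.0667] 0.4609451937861502 [ 0.6237  0.3514 -0.7555  1.8978  0.2844  1.0009 -0.2558] [ 0.  0.  0.  0.  0. -0.  0.]
[[310.6061 252.092 ]
 [310.857   20.2072]
 [610.3104  -0.4161]]
```

View pics/w5.png

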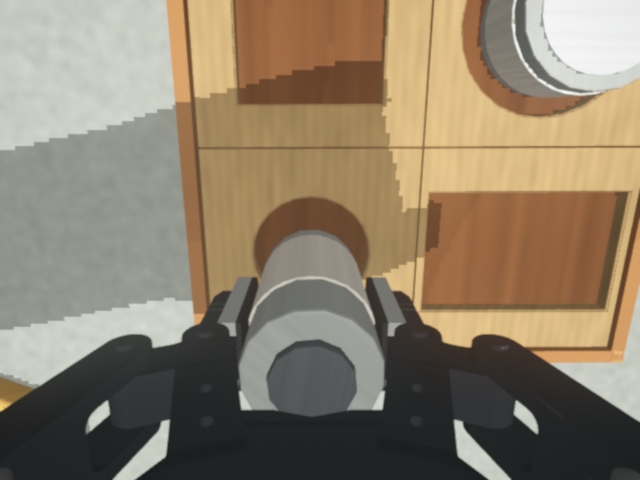

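The small round cut-out spans x 254–369, centre 311, and the tin is centred over it. The flat tin sits in its own cut-out. Now I lower the slim tin.

Call:
{"op": "step_arm", "data": {
  "commands": [20,0,0,-0.02,0,0,0,20,0,0,-0.035,0,0,0,20,0,0,-0.042,0,0,0,20,0,0,-0.044,0,0,0,20,0,0,-0.046,0,0,0,20,0,0,-0.047,0,0,0,20,0,0,-0.048,0,0,0,20,0,0,-0.048,0,0,0,20,0,0,-0.048,0,0,0,20,0,0,-0.048,0,0,0]
}}

```text
clock: 15.35
position: [0.5144, -0.0263, 0.0376]
ee_rot: [0.707, 0.707, 0.0, 0.0]
ft_force: [-1.4, -0.4, 2.0]
grip_width: 0.46
grasp_force: 31.0
```

Call:
{"op": "step_arm", "data": {
  "commands": [20,0,0,-0.001,0,0,0,20,0,0,-0.001,0,0,0,56,0,0,-0.001,0,0,0,56,0,0,-0.001,0,0,0,56,0,0,0.02,0,0,0,56,0,0,0.1,0,0,0,56,0,0,0.19,0,0,0,60,-0.03,0.08,0.25,0,0,0,75,-0.06,0.17,0.255,0,0,0,85,-0.09,0.26,0.255,0,0,0]
}}

```text
clock: 16.6
position: [0.4599, 0.1314, 0.1919]
ee_rot: [0.707, 0.707, 0.001, 0.001]
ft_force: [1.3, 0.1, -0.6]
grip_width: 0.998
grasp_force: 0.0
```

Call:
{"op": "step_arm", "data": {
  "commands": [85,-0.04,0.09,0,0,0,0,85,-0.07,0.17,0,0,0,0,85,-0.1,0.25,0,0,0,0,85,-0.1,0.25,0,0,0,0,85,-0.1,0.25,0,0,0,0,85,-0.1,0.25,0,0,0,0,85,-0.1,0.25,0,0,0,0,85,-0.1,0.25,0,0,0,0,85,-0.1,0.25,0,0,0,0,85,-0.1,0.25,0,0,0,0]
}}

```text
clock: 17.85
position: [0.4003, 0.2797, 0.1904]
ee_rot: [0.707, 0.707, -0.0, 0.0]
ft_force: [-0.5, -0.3, 0.5]
grip_width: 0.994
grasp_force: 0.0
```

```bash
python3 - <<'E'
from h import *
o=get_obs();im=camera("wrist")[:,:,::-1].copy()
print(o["position"],o["ee_rot"],o["joint_pos"],o["joint_velocities"].round(2))
cv2.imwrite("pics/w6.png",im)
K,C=cam("wrist",o)
print(proj(K,C,[[.3965,.302,.076]]))
E
```

```text
[0.4003 0.2797 0.1904] [ 0.7068  0.7074 -0.      0.    ] [ 0.2796  0.1772 -1.0562  1.8255  0.1635  1.2324 -0.8237] [-0. -0. -0.  0.  0. -0.  0.]
[[305.815  187.0643]]
```

View pics/w6.png

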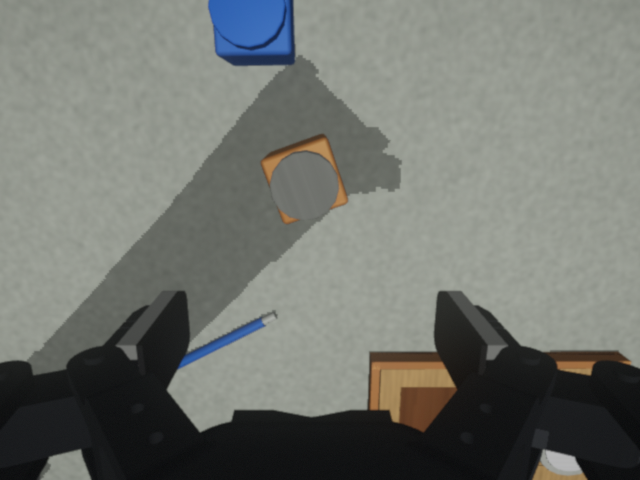

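The lid is at (306,186), as predicted. The body corners are (262,160), (324,136), (347,202) and (285,223), so the jar is turned about +20.5°. I turn the tool to match and grasp.

Call:
{"op": "step_arm", "data": {
  "commands": [85,-0.0065,0.038,0,0,0,0.06,85,-0.0065,0.038,0,0,0,0.114,85,-0.0065,0.038,-0.08,0,0,0.114,85,-0.0065,0.038,-0.16,0,0,0.114,85,-0.0065,0.038,-0.24,0,0,0.114,85,-0.0065,0.038,-0.284,0,0,0.114,85,-0.0065,0.038,-0.284,0,0,0.114,30,-0.0065,0.038,-0.284,0,0,0.114,30,-0.0065,0.038,-0.284,0,0,0.114,30,-0.0065,0.038,-0.284,0,0,0.114]
}}

```text
clock: 19.15
position: [0.3971, 0.303, 0.0213]
ee_rot: [0.57, 0.822, 0.001, 0.001]
ft_force: [-1.2, -1.4, 5.9]
grip_width: 0.559
grasp_force: 31.8
```

Call:
{"op": "step_arm", "data": {
  "commands": [30,0,0,0,0,0,0,30,0,0,0.06,0,0,0,30,0,0,0.13,0,0,0,30,0.02,-0.05,0.16,0,0,-0.04,30,0.06,-0.13,0.16,0,0,-0.08,30,0.1,-0.21,0.16,0,0,-0.114,30,0.15,-0.29,0.16,0,0,-0.114,30,0.19,-0.35,0.16,0,0,-0.114,30,0.196,-0.372,0.16,0,0,-0.114,30,0.196,-0.372,0.16,0,0,-0.114]
}}

```text
clock: 20.4
position: [0.5138, 0.0788, 0.1162]
ee_rot: [0.707, 0.707, 0.0, 0.0]
ft_force: [-0.3, 0.2, -2.4]
grip_width: 0.558
grasp_force: 32.7
```

Call:
{"op": "step_arm", "data": {
  "commands": [30,0,0,-0.03,0,0,0,30,0,0,-0.07,0,0,0,30,0,0,-0.1,0,0,0,30,0,0,-0.1,0,0,0,30,0,0,-0.1,0,0,0,30,0,0,-0.1,0,0,0,30,0,0,-0.1,0,0,0,30,0,0,-0.1,0,0,0,30,0,0,-0.1,0,0,0,30,0,0,-0.1,0,0,0]
}}

```text
clock: 21.65
position: [0.5139, 0.0793, 0.056]
ee_rot: [0.707, 0.707, 0.0, 0.0]
ft_force: [-0.5, -0.1, -2.8]
grip_width: 0.558
grasp_force: 32.6
```

```bash
python3 - <<'E'
from h import *
o=get_obs();im=camera("wrist")[:,:,::-1].copy()
print(o["position"],o["ee_rot"],o["grip_width"],o["ft_force"],o["joint_pos"])
cv2.imwrite("pics/w7.png",im)
K,C=cam("wrist",o)
print(proj(K,C,[[.514,.079,.014],[.619,.079,.048],[.514-.033,.079+.033,.014],[.514+.033,.079+.033,.014]]))
E
```

```text
[0.5139 0.0793 0.056 ] [0.7068 0.7074 0.     0.    ] 0.5575119343147541 [-0.4974 -0.0687 -2.8152] [ 0.4936  0.412  -0.8537  1.8892  0.3659  1.0041 -0.5185]
[[312.0058 260.7017]
 [579.2294 290.6903]
 [239.0039 191.5931]
 [385.2976 191.8352]]
```

View pics/w7.png

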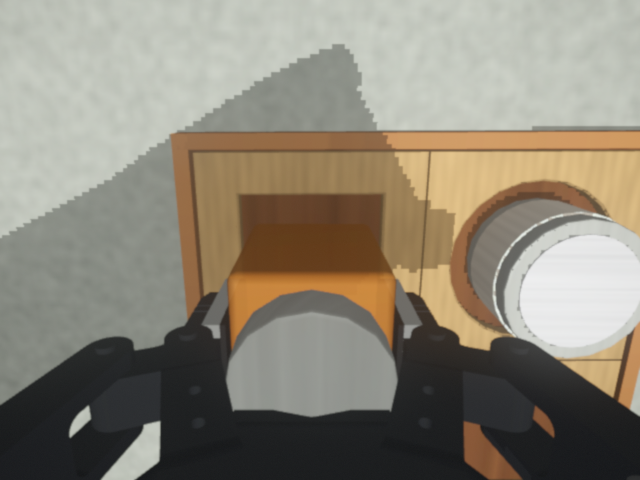

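The square cut-out's top corners at (240,195) and (383,195) match the prediction to a few pixels. The jar is square to it and centred, so I lower it.

Call:
{"op": "step_arm", "data": {
  "commands": [30,0,0,-0.02,0,0,0,30,0,0,-0.035,0,0,0,30,0,0,-0.043,0,0,0,30,0,0,-0.046,0,0,0,30,0,0,-0.047,0,0,0,30,0,0,-0.048,0,0,0,30,0,0,-0.049,0,0,0,30,0,0,-0.05,0,0,0,30,0,0,-0.05,0,0,0,30,0,0,-0.05,0,0,0]
}}

```text
clock: 22.95
position: [0.5142, 0.0794, 0.0273]
ee_rot: [0.707, 0.707, -0.0, 0.001]
ft_force: [-8.0, -2.1, 16.0]
grip_width: 0.561
grasp_force: 34.8
```

Call:
{"op": "step_arm", "data": {
  "commands": [62,0,0,0,0,0,0,62,0,0,0,0,0,0,62,0,0,0.02,0,0,0,62,0,0,0.1,0,0,0,62,0,0,0.2,0,0,0,70,0,-0.05,0.27,0,0,-0.05,85,-0.02,-0.1,0.27,0,0,-0.1,85,-0.04,-0.17,0.27,0,0,-0.15,85,-0.06,-0.25,0.27,0,0,-0.2,85,-0.09,-0.33,0.27,0,0,-0.25]
}}

```text
clock: 24.2
position: [0.4597, -0.1198, 0.1889]
ee_rot: [0.925, 0.381, 0.001, 0.0]
ft_force: [0.3, -0.2, -0.5]
grip_width: 0.993
grasp_force: 0.0
```

Call:
{"op": "step_arm", "data": {
  "commands": [85,-0.04,-0.08,0,0,0,-0.05,85,-0.08,-0.16,0,0,0,-0.1,85,-0.11,-0.24,0,0,0,-0.15,85,-0.13,-0.3,0,0,0,-0.2,85,-0.13,-0.3,-0.02,0,0,-0.25,85,-0.13,-0.3,-0.02,0,0,-0.25,85,-0.13,-0.3,-0.02,0,0,-0.25,85,-0.13,-0.3,-0.02,0,0,-0.25,85,-0.13,-0.3,-0.02,0,0,-0.25,85,-0.13,-0.3,-0.02,0,0,-0.25]
}}

```text
clock: 25.45
position: [0.382, -0.2986, 0.1761]
ee_rot: [1.0, 0.001, 0.0, 0.0]
ft_force: [-0.7, 0.5, 0.1]
grip_width: 0.996
grasp_force: 0.0
```

```bash
python3 - <<'E'
from h import *
o=get_obs();im=camera("wrist")[:,:,::-1].copy()
print(o["position"],o["ee_rot"],o["joint_pos"],o["joint_velocities"].round(2))
cv2.imwrite("pics/w8.png",im)
K,C=cam("wrist",o)
print(proj(K,C,[[.402,-.301,.04]]))
E
```

```text
[ 0.382  -0.2986  0.1761] [1.     0.0008 0.0001 0.0001] [ 1.0525  0.0974 -0.5054  1.8716  0.051   1.1849 -1.0393] [ 0.  0.  0.  0. -0. -0. -0.]
[[314.301  185.3492]]
```

View pics/w8.png

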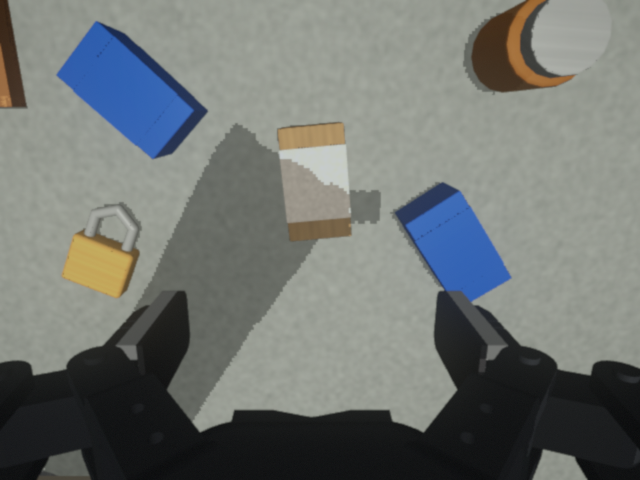

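The amber-banded brown carton is at (316,183), between the blue decoys at (130,90) and (455,243). Its corners are (279,129), (345,124), (351,237) and (290,241), so its yaw is about +4.3°. The right-hand blue box is close, so I approach with the fingers open only 62 mm, gripping 5 mm forward of centre.

Call:
{"op": "step_arm", "data": {
  "commands": [62,0.044,-0.0053,0,0,0,0.024,62,0.044,-0.0053,-0.05,0,0,0.024,62,0.044,-0.0053,-0.12,0,0,0.024,62,0.044,-0.0053,-0.18,0,0,0.024,62,0.044,-0.0053,-0.24,0,0,0.024,62,0.044,-0.0053,-0.277,0,0,0.024,62,0.044,-0.0053,-0.277,0,0,0.024,30,0.044,-0.0053,-0.277,0,0,0.024,30,0.044,-0.0053,-0.277,0,0,0.024,30,0.044,-0.0053,-0.277,0,0,0.024]
}}

```text
clock: 26.75
position: [0.409, -0.3024, 0.0109]
ee_rot: [0.999, 0.038, 0.001, 0.001]
ft_force: [-0.7, 1.0, 7.5]
grip_width: 0.51
grasp_force: 33.0
```

Call:
{"op": "step_arm", "data": {
  "commands": [30,0,0,0.06,0,0,0,30,0,0,0.14,0,0,0,30,0.06,0.02,0.17,0,0,0,30,0.14,0.06,0.17,0,0,-0.012,30,0.22,0.11,0.17,0,0,-0.024,30,0.29,0.17,0.17,0,0,-0.024,30,0.34,0.25,0.17,0,0,-0.024,30,0.359,0.33,0.17,0,0,-0.024,30,0.359,0.4,0.17,0,0,-0.024,30,0.359,0.45,0.17,0,0,-0.024]
}}

```text
clock: 28.0
position: [0.6236, -0.0293, 0.1119]
ee_rot: [1.0, 0.001, -0.0, -0.0]
ft_force: [0.0, -0.0, -0.6]
grip_width: 0.509
grasp_force: 32.1
```

Call:
{"op": "step_arm", "data": {
  "commands": [30,0,0.01,0,0,0,0,30,0,0.01,0,0,0,0,30,0,0.01,-0.04,0,0,0,30,0,0.01,-0.08,0,0,0,30,0,0.01,-0.11,0,0,0,30,0,0.01,-0.11,0,0,0,30,0,0.01,-0.11,0,0,0,30,0,0.01,-0.11,0,0,0,30,0,0.01,-0.11,0,0,0,30,0,0.01,-0.11,0,0,0]
}}

```text
clock: 29.25
position: [0.6239, -0.0258, 0.0461]
ee_rot: [1.0, 0.0, 0.0, 0.0]
ft_force: [-0.2, 0.8, -1.5]
grip_width: 0.508
grasp_force: 32.0
```

```bash
python3 - <<'E'
from h import *
o=get_obs();im=camera("wrist")[:,:,::-1].copy()
print(o["position"],o["ee_rot"],o["grip_width"],o["ft_force"],o["joint_pos"])
cv2.imwrite("pics/w9.png",im)
K,C=cam("wrist",o)
print(proj(K,C,[[.619+.048,-.026+.031,.014],[.619+.048,-.026-.031,.014],[.6795,-.0865,.016]]))
E
```

```text
[ 0.6239 -0.0258  0.0461] [1.     0.0005 0.0002 0.0001] 0.5081577015395601 [-0.1902  0.8359 -1.481 ] [ 0.4103  0.5617 -0.5771  1.6274  0.341   1.0543 -1.8365]
[[237.423  171.5444]
 [384.5565 171.7835]
 [458.9892 141.9826]]
```

View pics/w9.png

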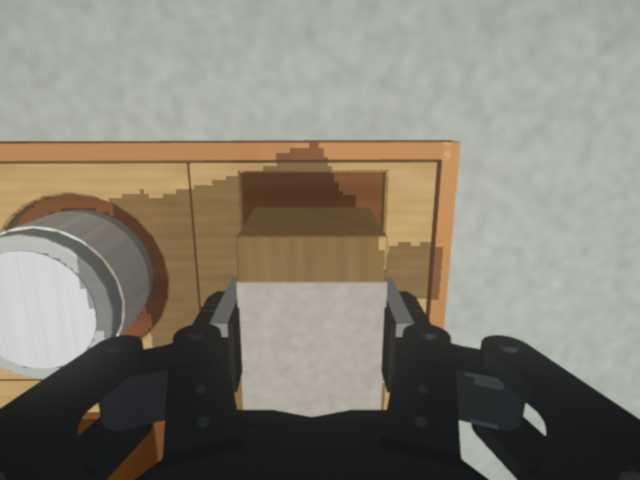

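The oblong cut-out's far corners at (241,172) and (386,172) match the prediction, and the carton is parallel and centred. I lower it.

Call:
{"op": "step_arm", "data": {
  "commands": [30,0,-0.001,-0.02,0,0,0,30,0,-0.001,-0.035,0,0,0,30,0,-0.001,-0.042,0,0,0,30,0,-0.001,-0.045,0,0,0,30,0,-0.001,-0.046,0,0,0,30,0,-0.001,-0.047,0,0,0,30,0,-0.001,-0.048,0,0,0,30,0,-0.001,-0.0485,0,0,0,30,0,-0.001,-0.0485,0,0,0,30,0,-0.001,-0.0485,0,0,0]
}}

```text
clock: 30.55
position: [0.6239, -0.0265, 0.017]
ee_rot: [1.0, 0.0, 0.0, 0.0]
ft_force: [-2.5, -0.4, 4.2]
grip_width: 0.507
grasp_force: 32.5
```

Call:
{"op": "step_arm", "data": {
  "commands": [58,0,0,0,0,0,0,58,0,0,0,0,0,0,58,0,0,0.02,0,0,0,58,0,0,0.1,0,0,0,58,0,0,0.2,0,0,0,58,0,0,0.3,0,0,0,58,-0.05,-0.08,0.33,0,0,0,58,-0.12,-0.15,0.33,0,0,0,58,-0.2,-0.22,0.33,0,0,0,58,-0.2,-0.22,0.33,0,0,0]
}}

```text
clock: 31.8
position: [0.5008, -0.1628, 0.2156]
ee_rot: [1.0, -0.003, -0.0, 0.001]
ft_force: [1.0, 0.8, 0.1]
grip_width: 0.675
grasp_force: 0.0
```

```bash
python3 - <<'E'
from h import *
a=camera("scene")[:,:,::-1];b=camera("side")[:,:,::-1]
A=cv2.resize(a[200:400,220:420],(400,400),interpolation=cv2.INTER_CUBIC)
B=cv2.resize(b[150:350,200:400],(400,400),interpolation=cv2.INTER_CUBIC)
cv2.imwrite("pics/fin.png",np.hstack([A,B]))
a0=cv2.imread("pics/scene0.png")
for n,(u,v) in dict(wide=(199,214),rj=(193,158)).items(): print(n,np.abs(a[v-15:v+15,u-15:u+15].astype(int)-a0[v-15:v+15,u-15:u+15]).mean())
E
```

```text
wide 3.0544444444444445
rj 2.052962962962963
```

View pics/fin.png

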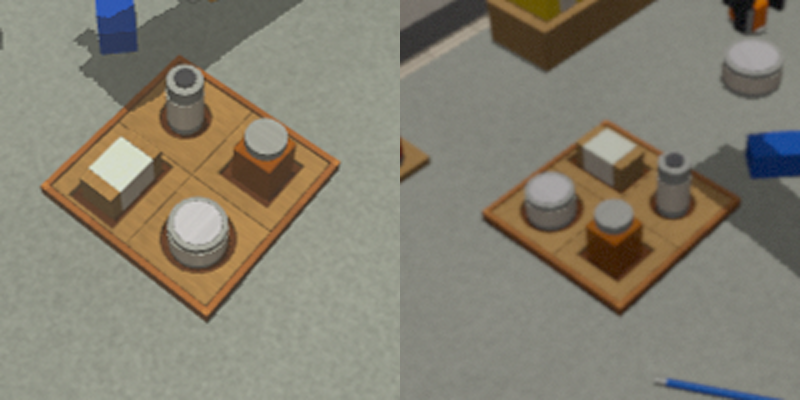

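Both views show all four pieces upright and down in their own cut-outs: slim tin (185,100), jar (265,150), carton (118,175) and flat tin (198,230) in the left half. The wide tin and round jar are unmoved and the arm is clear, so I'm handing in.

```bash
python3 -c "
from workcell import *
print(hand_in())"
```

```text
the job is handed in; nothing more can be done
None
```

I handed in the job at about 32 s: the flat tin, slim tin, square jar and tea carton each stand upright in their own cut-outs, set down on the tray's floor, and the round jar and wide tin were left where they stood.

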